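# Start the bench jack's screw in its thread and hold it

## Robot

A 6-joint arm with a two-finger parallel gripper is mounted at the origin on the work surface; the furniture and walls round the work are solid. World frame = base frame: x ahead of the robot, y to its left, z up, the work surface at z = 0. Lengths are in mm, angles in degrees, forces in N, time in s.
With the tool pointing down it reaches from about 300 to 875 mm from the base axis. Payload 4.2 kg.
Tool frame: the origin (TCP) lies between the finger pads; the fingertips stand 8 mm ahead of it and the grasp point (between the pads) lies 11 mm behind it; z points along the fingers, y is the direction in which the jaws open and shut (so a half turn about z gives the same grasp; the last joint's range is limited). The gripper opens to 85 mm and grips with 20 to 120 N. Pads are 22 mm wide; open, the fingers measure 114 mm over their backs; the gripper's body (76 mm by 85 mm) begins 54 mm behind the grasp point. The pads swing forward as they close: fully open they stand 13 mm farther back than shut.
Start: joints at [38.961, 18.312, 89.639, -0, 72.044, -1.146], TCP at [439.794, 370.434, 239.338] pointing down, gripper open.
Joint ranges: [-177.97, 177.97], [-48.28, 115.42], [12.27, 149.76], [-77.06, 257.06], [2.81, 150.46], [-146.56, 146.56]. Speed limits (degrees/s): [147.25, 147.25, 180, 180, 180, 180].

## Interface

Orientations are given as [roll, pitch, yaw] about the fixed x, y, z axes, in that order (R = Rz(yaw) Ry(pitch) Rx(roll)).
In Python, from cell import bot, cams, workorder, find_in, silhouettes gives the robot as it stands. The module is installed in compiled form; this text tells all that it offers.
- The arm moves only by the tool move_arm, never from a script. Its argument "targets" is a list of rows, each a list of 7 numbers: the opening, from -1 (shut) to 1 (fully open), so that 0 is half open, then the shift along the world's x, y, z in mm, then the turn, a rotation vector about the world's x, y, z in rad. A call has 1 to 12 rows; each row shifts and turns the commanded pose from where the row before left it; what a row does not reach is not made up. A row lasts 1/12 s, in which the tool goes at most 41.7 mm and 7.16 degrees, less where a joint would pass 70% of its speed; a pose out of reach is approached as far as the arm can. A call is refused whole if a number of a shift passes 41.7 or a number of a turn 0.125, either way. A call with a gripper value outside its range is refused whole. The fingers move at their own pace and stop on an object; the grip force is fixed at half the most. Time passes only in rows, so rows that do not move let the fingers close. It gives the time, the measured TCP pose, the force and the opening at its end, in the units of the state.
- bot.observe(): the state, without advancing time (a new reading comes with each control period).
- cams.get_image(name): name is "side" or "top" or "wrist"; returns a dict with "frame" (400x640x3 uint8, red, green, blue), "z_map" (400x640 float32, mm along the optical axis (not along the pixel's ray), 0 where there is no reading), "mtx" (3x3 intrinsics, pixels), "k1" (the pictures are not rectified: a ray, as slopes to the right and down, at radius r is drawn at 1 + k1 r^2 times it, then the intrinsics apply), "T" (4x4, takes a point from camera to world coordinates); the wrist camera has in their place "T_tool_cam" (4x4, takes a point from camera to tool coordinates, whose origin is the TCP and whose axes are the flange's). Camera axes: x right, y up, looking along -z (the intrinsics and any distortion apply to the point x, -y, -z); pixel columns grow to the right and rows downward; lengths in mm; the calibration is good to about 2 mm. A picture is of the moment at which its call begins: read the wrist's pose just before it.
- workorder.close_job(): hands the job in, once; it reports no verdict.
Trained networks look in a picture, given as the dict that the camera call returned (one of the last four; its "shot" number tells which), for a name from the list of things; names that differ only in an ending like _2 or _b are one class to them, and where a whole thing is asked for, a point or a joint stands for the part that bears it (a point fixed in the world has none). Each returns a list of dicts, best first, with "p" (0 to 1); they miss things now and then, are a little off and sometimes report something else, mostly with a low value. They report only what shows in the picture. A call takes as long as a camera call.
- find_in(picture, name): "rect" ([left, top, width, height] in pixels, round what is visible of it).
- silhouettes(picture, name): "region" (400x640 bool, what is visible of it) and "rect" ([left, top, width, height] in pixels, round what is visible of it).
The state is a dict: "time_s": time; "joint_positions": joint angles; "dq": joint speeds; "joint_torque": joint torques, N m; "position": TCP position; "eef_rot": TCP orientation; "contact_force": force on the tool from outside, world axes, zero at the start; "moment": the same for the moment, N m; "width": opening from 0.0 (shut) to 1.0 (fully open).
Only numpy, scipy, OpenCV 4.12 (cv2) and the standard library are available. Lean on these libraries where they do the work, as an engineer would, in place of code of your own. Each camera call takes 0.05 s, during which the arm holds its last target. There are 200 camera calls.

## Task

The bench jack's screw has been out for cleaning and stands in its wooden block: set it upright in the jack's mouth with the long end of its bar less than a quarter turn clockwise of the jack's grease nipple. Then start its coarse thread the careful way: turn it backward (anticlockwise from above) only until you feel it drop off the end of the jack's thread, then forward one full turn from there. Finish still gripping the screw, caught and standing still, so that nothing can knock or spin it while I bring the panel over; do not tip it over, and leave the loupe, the rosin puck and the solder spool where they are.

Things in the scene. Friction and masses are not known exactly. Their poses are not given: they have to be found in the camera images.
- screw: Loose steel jack screw, 0.5 to 0.75 kg, 150 mm long. Origin: centre of its lower tip; z up along the screw; x along the long end of its bar. From the tip up: cone 12 to 23 mm diameter over 11 mm, plain nose 23 mm diameter to 52 mm, right-hand thread 31 mm diameter from 52 to 98 mm, neck, round head 32 mm diameter from 104 to 150 mm. Starts upright in the stand, tip 10 mm above the bench.
- screw_head (a point): Centre of the flat top of the screw's round head, 150 mm above its tip. The knurled part of the head, 32 mm diameter, from 128 mm above the tip to the top, stands free above the bar and can be gripped from any side.
- bar_end (a point): Point on the axis of the screw's fixed tommy bar (12 mm thick, across the head, axis 116 and top 122 mm above the tip) near its long end, 70 mm from the screw's axis. The long end reaches 76 mm from the axis, the short end 46 mm. At the start the long end points back to the robot's side, mostly towards its left (world yaw 2.2 to 3.5 rad).
- screw_thread (a point): Lower, square end of the screw's thread: 13.5 mm from the axis right under the long end of the bar, 52 mm above the tip. The ridge is 3.2 mm thick, pitch 8 mm, and rises anticlockwise (from above) from here. The bar's long end so shows where the thread starts.
- jack: Cast-iron body of a small screw jack bolted to the bench: round foot 88 mm diameter, conical body, 90 mm high, 54 mm diameter at the top. Origin: centre of the foot's underside, z up; +x points to the brass grease nipple just under the rim, which roughly faces the robot. Things slide easily on it and in its greased thread.
- jack_mouth (a point): Centre of the jack's mouth on the screw's axis, in the top face, 90 mm above the bench; axes as the jack's. Bore 33 mm diameter with a right-hand inner thread (pitch 8 mm, ridge 3.2 mm thick, 1.7 turns, 24.4 mm clear inside); 26 mm down begins a plain guide of 23.8 mm diameter for the screw's nose.
- jack_thread (a point): Upper, square end of the jack's thread, at the angle of the nipple, 3 mm below the mouth; the ridge runs down clockwise. A screw just set in rests on it, tip 55 mm below the mouth with the bar's long end just clockwise of the nipple, 1.3 mm lower per radian farther clockwise. Turned back past the nipple it drops 8 mm (tip 63 mm down), caught; one turn forward: 71 mm. Play 1.5 mm.
- stand: Fixed wooden block 66 x 66 x 56 mm with one upright hole of 25 mm diameter, 46 mm deep, in the middle of its top, in which the screw's nose stands. Origin: centre of its underside.
- loupe: Bystander: small black loupe standing on the bench, a waisted barrel 38 mm across and 34 mm high; origin at the centre of its underside.
- rosin_jar: Bystander: round amber puck of rosin, 51 mm across, 26 mm high; origin at its underside.
- solder_spool: Bystander: standing spool of solder wire, about 40 mm across, 44 mm high, with a loose wire end; origin at its underside.

How it is judged (in metres and radians):
On the way, in this order (a step that is already met when the one before it is completed fails the run):
1. The screw stands in the jack, riding on top of the jack's thread less than a quarter turn before the drop (bar's long end clockwise of the nipple, tip 53.5 to 57.5 mm below the mouth) (horizontal distance between screw and jack_mouth below 0.003 m and angle between screw's own z axis and vertical below 0.08 rad and z of screw in the frame of jack_mouth between -0.0575 and -0.0535 m and x of bar_end in the frame of jack above 0.005 m and y of bar_end in the frame of jack below 0 m), for 0.1 s.
2. Turned back past the end of the jack's thread, the screw has dropped onto the next turn (tip 60 to 64 mm below the mouth) (horizontal distance between screw and jack_mouth below 0.003 m and angle between screw's own z axis and vertical below 0.08 rad and z of screw in the frame of jack_mouth between -0.064 and -0.06 m and y of bar_end in the frame of jack above -0.02 m), for 0.1 s.
At the end, for the whole second after the job is handed in: Screw upright (0.06 rad) on the jack's axis (3 mm), at rest, thread caught one turn down from the drop: tip 68 to 75 mm below the mouth (nominal 71; a third of a turn less to half a turn more), gripped by the fingers with over 5 N; no bystander moved over 20 mm (z of screw in the frame of jack_mouth between -0.075 and -0.068 m and horizontal distance between screw and jack_mouth below 0.003 m and angle between screw's own z axis and vertical below 0.06 rad and contact force between the fingers and screw above 5 N and linear speed of screw below 0.01 m/s and angular speed of screw below 0.1 rad/s); the arm keeps its last pose, push and grip.
It fails at once if the screw rides uncaught with the bar's long end over a third of a turn from the nipple: set in wrongly, wound forward over the top, or turned back far past the drop (horizontal distance between screw and jack_mouth below 0.004 m and z of screw in the frame of jack_mouth between -0.0608 and -0.057 m and x of bar_end in the frame of jack below -0.03 m).
It fails at once if the screw is tipped over or dropped (leans more than 0.4 rad) (angle between screw's own z axis and vertical above 0.4 rad).
It fails at once if the loupe is disturbed (moved more than 20 mm) (distance of loupe from where it was at the start of the episode above 0.02 m).
It fails at once if the rosin jar is disturbed (moved more than 20 mm) (distance of rosin_jar from where it was at the start of the episode above 0.02 m).
It fails at once if the solder spool is disturbed (moved more than 20 mm) (distance of solder_spool from where it was at the start of the episode above 0.02 m).
It also fails if it takes over 64 s, if anything falls off the work surface, if the arm or the gripper's body presses on something with over 40 N, if the wrist force passes 120 N, or if a joint passes its speed limit or range.

## Working session

There is one attempt and no reset: what is moved stays moved. The work goes in short steps, Python scripts to look and compute and a tool call to move; the robot and the scene stay as the last step left them, time stands still between calls to the robot, and variables do not carry over. Pictures are saved under pics/ and viewed, about 8 in all and at most 12, crops included, and the job is handed in when it is done.

Besides the shell and the picture viewer there is one more tool, called after "Emit:" in YAML: its name, and indented under it one key for each argument. move_arm: Moves the arm, as the interface text tells. Its arguments: {"type":"object","properties":{"targets":{"type":"array"}},"required":["targets"]}

```bash
ls; mkdir -p pics; cat > h.py <<'E'
import numpy as np, cv2
from cell import bot, cams, workorder, find_in, silhouettes
from scipy.spatial.transform import Rotation as R
def camT(p, st=None):
    if "T" in p: return np.array(p["T"])
    T=np.eye(4); T[:3,:3]=R.from_euler('xyz',st["eef_rot"],degrees=True).as_matrix(); T[:3,3]=st["position"]
    return T@np.array(p["T_tool_cam"])
def cloud(p, st=None):
    "400x640x3 world points (nan where no reading)"
    K=np.array(p["mtx"]); k=p["k1"]; v,u=np.mgrid[:400,:640].astype(float)
    xd=(u-K[0,2])/K[0,0]; yd=(v-K[1,2])/K[1,1]; x,y=xd.copy(),yd.copy()
    for _ in range(8):
        f=1+k*(x*x+y*y); x,y=xd/f,yd/f
    z=np.where(p["z_map"]>0,p["z_map"],np.nan)
    c=np.stack([x*z,-y*z,-z],-1); T=camT(p,st)
    return c@T[:3,:3].T+T[:3,3]
def proj(p,P,st=None):
    T=np.linalg.inv(camT(p,st)); c=np.atleast_2d(P)@T[:3,:3].T+T[:3,3]
    K=np.array(p["mtx"]); x=c[:,0]/-c[:,2]; y=-c[:,1]/-c[:,2]; f=1+p["k1"]*(x*x+y*y)
    return np.stack([K[0,0]*x*f+K[0,2],K[1,1]*y*f+K[1,2]],-1)
def save(p,n): cv2.imwrite("pics/"+n+".png",p["frame"][:,:,::-1])
E
python3 - <<'E'
from h import *
st=bot.observe(); print(st)
for c in ["top","side"]:
    p=cams.get_image(c); save(p,c+"0"); W=cloud(p)
    print(c,camT(p)[:3,3],p["k1"])
    for n in ["screw","bar_end","screw_head","jack","jack_mouth","jack_thread","stand","loupe","rosin_jar","solder_spool"]:
        try:
            for s in silhouettes(p,n)[:2]:
                q=W[s["region"]]; print(n,round(s["p"],2),s["rect"],np.nanmedian(q,0).round(),np.nanmin(q,0).round(),np.nanmax(q,0).round())
        except Exception as e: print(n,e)
a=cv2.imread("pics/top0.png");b=cv2.imread("pics/side0.png")
cv2.imwrite("pics/both0.png",cv2.resize(np.vstack([a,b]),(480,600)))
E
```

```text
pics
{'time_s': 0.0, 'joint_positions': array([ 3.89604665e+01,  1.83512310e+01,  8.97056811e+01,  1.64822081e-03,
        7.20421148e+01, -1.14731361e+00]), 'dq': array([ 0.04690849, -0.01786882,  0.00363438,  0.04314518,  0.00067772,
        0.01379222]), 'joint_torque': array([ 1.34456717e-03, -4.15511906e+01, -2.34159458e+01, -1.48580966e-05,
        8.45962000e-03, -7.73100794e-06]), 'position': array([439.43521977, 370.1462671 , 238.49124965]), 'eef_rot': array([-1.79901024e+02, -3.54955147e-03,  1.30107268e+02]), 'contact_force': array([ 0.18749085, -0.18747901, -0.72667521]), 'moment': array([ 0.01487942,  0.04547135, -0.03763173]), 'width': 1.0004479908227037}
top [ 506.64817136  221.29332444 1127.94775018] -0.005976482630028857
screw 0.71 [353.9, 129.0, 31.4, 61.0] [624. 126. 134.] [579.  84.  -4.] [701. 155. 166.]
bar_end 0.68 [351.3, 129.2, 27.6, 59.7] [623. 126. 134.] [579.  84.   1.] [692. 155. 166.]
screw_head 0.69 [351.3, 130.5, 36.9, 57.8] [624. 126. 134.] [579.  84.  -4.] [703. 155. 166.]
jack 0.63 [249.9, 235.5, 38.8, 43.7] [440. 321.  36.] [393. 283.  -5.] [480. 3
[... 767 characters left out ...]
] [415. 309.  60.] [390. 231.   0.] [533. 508. 117.]
jack_mouth 0.72 [241.9, 203.0, 22.8, 46.4] [415. 309.  59.] [ 390.  234. -538.] [ 940. 1484.  117.]
jack_thread 0.83 [240.6, 201.9, 24.9, 44.4] [414. 309.  57.] [391. 234.  -1.] [460. 411. 117.]
stand 0.9 [346.7, 221.6, 41.9, 37.2] [602.  95.  39.] [574.  70.  -2.] [707. 232.  69.]
stand 0.33 [290.5, 244.2, 21.9, 20.5] [466. 172.  21.] [448. 155.  -2.] [514. 235.  28.]
loupe 0.6 [298.6, 194.1, 4.5, 10.3] [610. 387.  29.] [603. 374.  14.] [634. 405.  35.]
rosin_jar 0.52 [289.5, 244.8, 21.8, 21.3] [465. 171.  22.] [448. 155.  -2.] [511. 231.  28.]
solder_spool 0.75 [327.3, 192.8, 16.9, 19.7] [663. 302.  26.] [650. 270.  -1.] [743. 387.  46.]
```

View pics/both0.png

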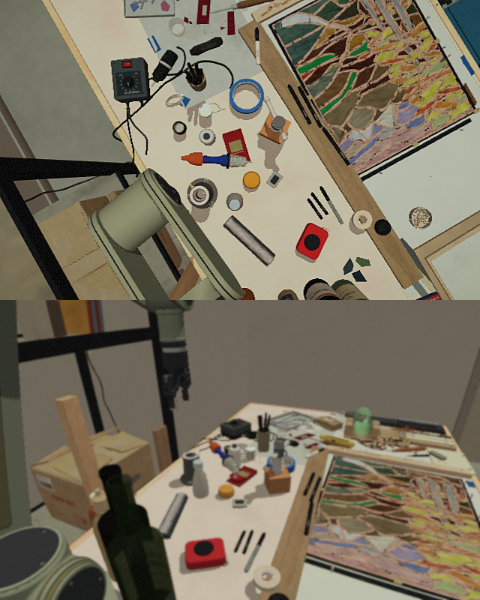

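```bash
python3 - <<'E'
from h import *
p=cams.get_image("top"); W=cloud(p); C=camT(p)[:3,3]
print("eef",R.from_euler('xyz',bot.observe()["eef_rot"],degrees=True).as_matrix().round(2).tolist())
def sel(c,r,z0,z1):
    m=(np.hypot(W[...,0]-c[0],W[...,1]-c[1])<r)&(W[...,2]>z0)&(W[...,2]<z1); return W[m]
h=sel((624,126),60,150,175); print("head",len(h),h.mean(0),cv2.minEnclosingCircle(h[:,:2].astype(np.float32)))
b=sel((624,126),90,110,132); d=np.hypot(*(b[:,:2]-h[:,:2].mean(0)).T)
b=b[d>22]; d=d[d>22]; a=np.degrees(np.arctan2(b[:,1]-h[:,1].mean(),b[:,0]-h[:,0].mean())); print(np.c_[d,a,b[:,2]].round(0)[::6].tolist())
t=sel((440,322),45,84,96); print("jack top",len(t),t.mean(0),cv2.minEnclosingCircle(t[:,:2].astype(np.float32)))
f=sel((440,322),60,5,96); print("jack all",cv2.minEnclosingCircle(f[:,:2].astype(np.float32)))
w=cams.get_image("wrist"); st=bot.observe(); save(w,"wrist0"); Q=cloud(w,st)
for n in ["jack","screw","jack_mouth"]:
  for s in silhouettes(w,n)[:1]: print(n,s["p"],s["rect"],np.nanmedian(Q[s["region"]],0))
E
```

```text
eef [[-0.64, 0.76, 0.0], [0.76, 0.64, 0.0], [0.0, 0.0, -1.0]]
head 238 [620.28069641 118.62777522 159.85781813] ((621.1466064453125, 118.09733581542969), 16.357316970825195)
[[76.0, 19.0, 128.0], [76.0, 28.0, 124.0], [71.0, 29.0, 127.0], [67.0, 29.0, 125.0], [60.0, 21.0, 129.0], [57.0, 17.0, 128.0], [55.0, 29.0, 130.0], [50.0, 23.0, 131.0], [46.0, 17.0, 129.0], [46.0, 28.0, 131.0], [41.0, 19.0, 131.0], [39.0, 27.0, 130.0], [34.0, 13.0, 129.0], [34.0, 31.0, 130.0], [28.0, 20.0, 131.0], [25.0, 13.0, 130.0], [24.0, 30.0, 132.0], [25.0, -143.0, 130.0], [25.0, -163.0, 130.0], [31.0, -146.0, 128.0], [32.0, -160.0, 131.0], [36.0, -162.0, 131.0], [45.0, -147.0, 130.0], [44.0, -160.0, 129.0]]
jack top 387 [437.05114428 327.07750202  90.65841307] ((440.0829772949219, 329.2686767578125), 31.397602081298828)
jack all ((440.9862976074219, 322.5408935546875), 59.4373893737793)
jack 0.8 [254.7, 157.1, 68.2, 86.8] [429.55580064 336.1836587   63.52909967]
screw 0.23 [231.2, 268.2, 34.7, 40.7] [470.12555738 190.59734596  23.60004543]
jack_mouth 0.96 [254.7, 155.8, 70.0, 83.7] [429.3811038  336.17834102  63.59222747]
```

View pics/wrist0.png

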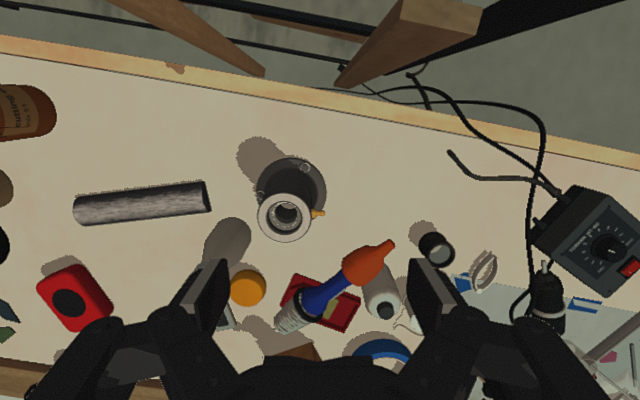

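The wrist view shows the jack mouth at about (285,215) with the brass nipple at (318,213). The depth says the bar's long side points to +23°, which contradicts the text, so I'll check the crop.

```bash
python3 - <<'E'
from h import *
a=cv2.imread("pics/top0.png")[115:215,330:420]
b=cv2.imread("pics/side0.png")[170:270,320:410]
c=cv2.imread("pics/wrist0.png")[150:250,240:330]
f=lambda x:cv2.resize(x,None,fx=2.9,fy=2.9,interpolation=cv2.INTER_CUBIC)
cv2.imwrite("pics/crop1.png",np.hstack([f(a),f(b),f(c)]))
p=cams.get_image("top"); print(proj(p,[[620,118,160],[690,118,126],[550,118,126],[620,188,126]])-[330,115])
E
```

```text
[[42.08042091 48.95778571]
 [39.8775504  15.39449271]
 [40.60763102 86.84702379]
 [ 4.3660829  51.17180503]]
```

View pics/crop1.png

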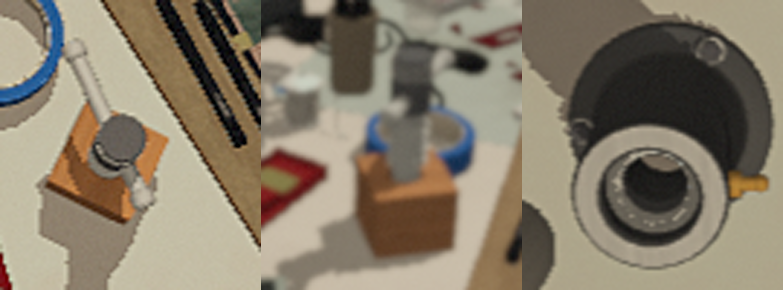

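The image settles it: the long end points up and left in the top view, which is world yaw of about +23°. The text's description doesn't match, so I go by the image. Next is the nipple direction and a finer jack fix.

```bash
cat >> h.py <<'E'
def ray_at(p,uv,z,st=None):
    "world point on pixel ray at height z"
    K=np.array(p["mtx"]); xd=(uv[0]-K[0,2])/K[0,0]; yd=(uv[1]-K[1,2])/K[1,1]; x,y=xd,yd
    for _ in range(8):
        f=1+p["k1"]*(x*x+y*y); x,y=xd/f,yd/f
    T=camT(p,st); d=T[:3,:3]@[x,-y,-1]; o=T[:3,3]; return o+d*(z-o[2])/d[2]
def circ(P):
    "robust circle fit to outline of flat disc points"
    h=cv2.convexHull(P[:,:2].astype(np.float32))[:,0]
    e=cv2.fitEllipse(h); return np.array(e[0]),np.array(e[1])/2
E
python3 - <<'E'
from h import *
w=cams.get_image("wrist"); st=bot.observe(); Q=cloud(w,st); f=w["frame"].astype(int)
m=(abs(Q[...,2]-91)<6)&(np.hypot(Q[...,0]-437,Q[...,1]-326)<45); P=Q[m]
print("top ring",np.median(P,0),circ(P),len(P))
hsv=cv2.cvtColor(w["frame"],cv2.COLOR_RGB2HSV)
reg=np.zeros(m.shape,bool); reg[200:225,308:332]=1
n=reg&(hsv[...,0]>8)&(hsv[...,0]<30)&(hsv[...,1]>140); v,u=np.nonzero(n); print(n.sum(),u.mean(),v.mean(),np.nanmedian(Q[n],0),np.nanmax(Q[n],0))
c=circ(P)[0]
for z in(78,84): q=ray_at(w,(u.mean(),v.mean()),z,st); print(z,q,np.hypot(*(q[:2]-c)),np.degrees(np.arctan2(*(q[:2]-c)[::-1])))
print(camT(w,st).round(2))
E
```

```text
top ring [432.47001379 325.40498922  89.68873207] (array([433.7036438 , 323.71368408]), array([26.76547623, 27.03284645])) 1443
84 316.60714285714283 212.85714285714286 [457.42137352 346.1098313   81.43864601] [464.18134648 351.46626082  84.97152147]
78 [458.2861179  345.24804734  78.        ] 32.68067982496311 41.21851269127691
84 [456.84357593 346.99250118  84.        ] 32.82315926819052 45.17142854213442
[[ 7.6000e-01 -6.1000e-01 -2.0000e-01  3.8722e+02]
 [ 6.4000e-01  7.3000e-01  2.4000e-01  4.3119e+02]
 [ 0.0000e+00 -3.1000e-01  9.5000e-01  3.7360e+02]
 [ 0.0000e+00  0.0000e+00  0.0000e+00  1.0000e+00]]
```

The nipple lies at yaw ≈43° and the bar's long end at ≈23°. The sizes fit: ring radius 26.9 against 27, bar 76/46. Both point away from the robot, opposite to the text, but they agree with each other. I'll take matched wrist views of the jack and the screw in the same tool orientation (yaw ≈208°).

Emit:
move_arm:
  targets:
    - [1,-0.5,-4.2,-3.5,0,0,0.1237]
    - [1,-0.5,-4.2,-3.5,0,0,0.1237]
    - [1,-0.5,-4.2,-3.5,0,0,0.1237]
    - [1,-0.5,-4.2,-3.5,0,0,0.1237]
    - [1,-0.5,-4.2,-3.5,0,0,0.1237]
    - [1,-0.5,-4.2,-3.5,0,0,0.1237]
    - [1,-0.5,-4.2,-3.5,0,0,0.1237]
    - [1,-0.5,-4.2,-3.5,0,0,0.1237]
    - [1,-0.5,-4.2,-3.5,0,0,0.1237]
    - [1,-0.5,-4.2,-3.5,0,0,0.1237]
    - [1,-0.5,-4.2,-3.5,0,0,0.1237]
    - [1,0,0,0,0,0,0]

```text
time_s: 2.45
position: [433.8, 323.4, 200.2]
eef_rot: [-180.0, -0.1, -151.8]
contact_force: [-0.1, -0.7, -1.1]
width: 0.998
```

```bash
cat > jk.py <<'E'
from h import *
st=bot.observe(); w=cams.get_image("wrist"); save(w,"wristj"); Q=cloud(w,st)
print(st["time_s"],st["position"],st["eef_rot"],st["joint_positions"].round(1))
m=(abs(Q[...,2]-90)<4)&(np.hypot(Q[...,0]-434,Q[...,1]-324)<40); P=Q[m]
c,r=circ(P); print("ring",np.median(P,0),c,r,len(P))
hsv=cv2.cvtColor(w["frame"],cv2.COLOR_RGB2HSV)
near=np.hypot(Q[...,0]-c[0],Q[...,1]-c[1])
n=(near<45)&(near>26)&(hsv[...,0]>8)&(hsv[...,0]<30)&(hsv[...,1]>140)&(Q[...,2]>65)
v,u=np.nonzero(n); q=np.nanmean(Q[n],0); print("nip",n.sum(),u.mean(),v.mean(),q,np.degrees(np.arctan2(*(q[:2]-c)[::-1])))
print("jack px",proj(w,[[*c,90]],st))
# outer rim / bore circle in image via mask ellipse
e=cv2.fitEllipse(cv2.convexHull(np.argwhere(m)[:,::-1].astype(np.float32))); print(e)
E
python3 jk.py
```

```text
2.45 [433.80455742 323.38255137 200.23202338] [-1.79981062e+02 -9.89878030e-02 -1.51845596e+02] [ 35.5  16.9  97.6  -0.   65.6 -82.7]
ring [432.3398072  322.52185411  89.81105548] [434.05252075 323.58554077] [26.83798599 26.96006393] 1991
nip 52 327.34615384615387 233.17307692307693 [459.16831379 346.53629629  81.8936748 ] 42.420998016459365
jack px [[317.94009536 200.88057301]]
((317.93402099609375, 199.11276245117188), (61.7772216796875, 64.24801635742188), 88.65889739990234)
```

View pics/wristj.png

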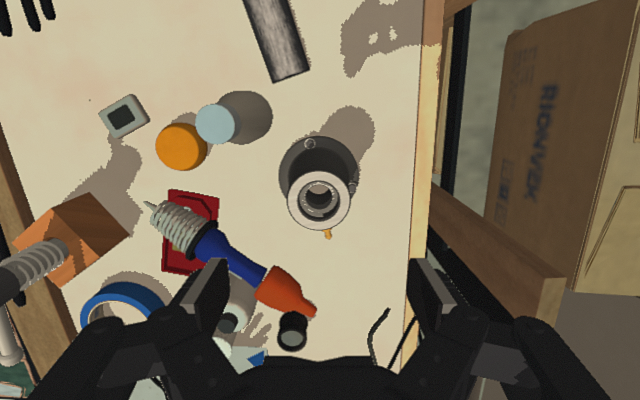

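The picture shows the jack ring centred at (318,200) with the nipple at (327,233) and the screw in its stand at the far left. The jack centre repeats within 0.4 mm across a 78° yaw change. Next, the matching view over the screw.

Emit:
move_arm:
  targets:
    - [1,15,-17,10,0,0,0]
    - [1,17,-19,10,0,0,0]
    - [1,17,-19,10,0,0,0]
    - [1,17,-19,10,0,0,0]
    - [1,17,-19,10,0,0,0]
    - [1,17,-19,10,0,0,0]
    - [1,17,-19,10,0,0,0]
    - [1,17,-19,0,0,0,0]
    - [1,17,-19,0,0,0,0]
    - [1,17,-19,0,0,0,0]
    - [1,18,-18,0,0,0,0]
    - [1,0,0,0,0,0,0]

```text
time_s: 3.5
position: [623.3, 115.2, 270.5]
eef_rot: [-179.9, 0.1, -152.3]
contact_force: [-0.6, 0.3, -0.7]
width: 1.001
```

```bash
cat > sc.py <<'E'
from h import *
st=bot.observe(); w=cams.get_image("wrist"); save(w,"wrists"); Q=cloud(w,st)
print(st["time_s"],st["position"],st["eef_rot"],st["joint_positions"].round(1))
m=(abs(Q[...,2]-160)<4)&(np.hypot(Q[...,0]-620,Q[...,1]-118)<40); P=Q[m]
c,r=circ(P); print("head",np.median(P,0),c,r,len(P))
d=np.hypot(Q[...,0]-c[0],Q[...,1]-c[1]); b=(d>22)&(d<85)&(Q[...,2]>115)&(Q[...,2]<136); B=Q[b]
a=np.arctan2(B[:,1]-c[1],B[:,0]-c[0])
t=np.angle(np.exp(2j*a).mean())/2; x=(B[:,:2]-c)@[np.cos(t),np.sin(t)]; print("bar",np.degrees(t),x.min(),x.max(),len(B),np.percentile(B[:,2],95))
s=(abs(Q[...,2]-56)<4)&(d<60); print("stand",np.median(Q[s],0),cv2.minAreaRect(Q[s][:,:2].astype(np.float32)))
E
python3 sc.py
```

```text
3.5 [623.34411087 115.17833062 270.53647581] [-1.79862778e+02  7.34050059e-02 -1.52312171e+02] [ 9.500e+00  2.280e+01  7.840e+01 -1.000e-01  7.880e+01 -1.082e+02]
head [618.18962978 114.59389327 159.51694733] [619.15258789 115.0355072 ] [16.02684975 16.1126194 ] 1121
bar 23.99855118516112 -46.04349148213142 76.9329520418429 1043 133.77824967209293
stand [611.44874717 101.23860266  55.6855767 ] ((618.9362182617188, 114.87173461914062), (66.47550201416016, 66.26953887939453), 63.417259216308594)
```

View pics/wrists.png

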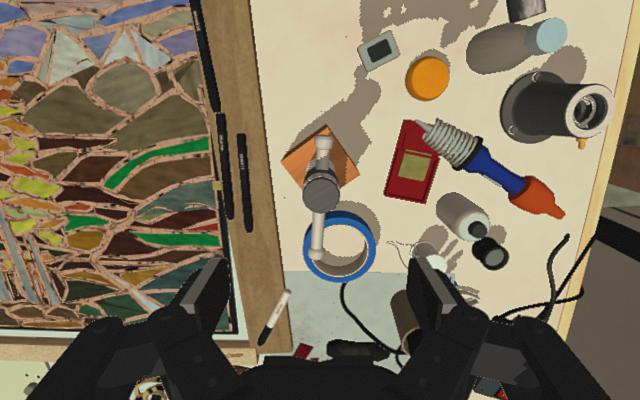

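Head at (619.2,115.0), top 159.5 and radius 16; bar yaw 24.0°, reaching from -46 to +77. Everything matches the given sizes. I'll descend with a 20° turn, then grip.

Emit:
move_arm:
  targets:
    - [1,-2.1,-0.1,-10,0,0,0.117]
    - [1,-2.1,0,-20,0,0,0.117]
    - [1,0,0,-25,0,0,0.117]
    - [1,0,0,-25,0,0,0]
    - [1,0,0,-25,0,0,0]
    - [1,0,0,-15,0,0,0]
    - [1,0,0,-9.5,0,0,0]
    - [1,0,0,0,0,0,0]
    - [1,0,0,0,0,0,0]

```text
time_s: 4.3
position: [616.1, 118.8, 141.8]
eef_rot: [-180.0, 0.0, -131.8]
contact_force: [0.4, 0.6, 0.0]
width: 1.004
```

```bash
python3 -c "
from h import *
for i in range(4):
  s=bot.observe(); print(s['position'],s['eef_rot'],s['contact_force'].round(1),s['joint_positions'].round(1)[5])"
```

```text
[616.14812707 118.77809141 141.81797917] [-1.79998148e+02  2.53907144e-02 -1.31833221e+02] [0.4 0.6 0. ] -128.3
[616.14812707 118.77809141 141.81797917] [-1.79998148e+02  2.53907144e-02 -1.31833221e+02] [0.4 0.6 0. ] -128.3
[616.14812707 118.77809141 141.81797917] [-1.79998148e+02  2.53907144e-02 -1.31833221e+02] [0.4 0.6 0. ] -128.3
[616.14812707 118.77809141 141.81797917] [-1.79998148e+02  2.53907144e-02 -1.31833221e+02] [0.4 0.6 0. ] -128.3
```

The settled pose is about 3 mm from where I intended, because the arm hadn't settled at the last reading. I'll re-measure from here at rest.

Emit:
move_arm:
  targets:
    - [1,0,0,0,0,0,0]
    - [1,0,0,0,0,0,0]

```text
time_s: 4.47
position: [616.9, 118.5, 143.0]
eef_rot: [-179.9, 0.1, -131.8]
contact_force: [0.4, 0.5, -0.1]
width: 1.003
```

```bash
python3 sc.py; python3 sc.py
```

```text
4.4667 [616.92314749 118.47498942 142.96931851] [-1.79902562e+02  1.37847457e-01 -1.31832405e+02] [   9.8   27.    90.4    0.    62.4 -128.4]
head [618.14513795 113.3244133  159.56550026] [628.13922119 108.18037415] [17.44365883 28.34813881] 3661
bar 18.9369425244782 -52.41975570582635 69.77625522737398 2935 134.00248428929132
stand [612.90193785  99.19068507  55.66718805] ((619.01416015625, 115.13497924804688), (67.11975860595703, 66.26148986816406), 63.52975082397461)
4.5167 [616.80403516 118.39008227 142.81589912] [-1.79913070e+02  1.24477052e-01 -1.31833606e+02] [   9.8   27.    90.4    0.    62.4 -128.4]
head [618.08333858 113.17413648 159.56941018] [628.19787598 108.31138611] [17.81331062 28.1445961 ] 3672
bar 19.099651168430814 -52.45156336984584 68.50460867936717 2944 133.98305595707313
stand [613.06573035  99.17070931  55.67895618] ((618.90234375, 114.81524658203125), (66.40986633300781, 66.18547821044922), 63.487892150878906)
```

The stand is again at (619.0,115.0), so I correct by (+2.2,-3.4) and grip.

Emit:
move_arm:
  targets:
    - [1,2.2,-3.4,-0.8,0,0,0]
    - [1,0,0,0,0,0,0]
    - [1,0,0,0,0,0,0]
    - [-1,0,0,0,0,0,0]
    - [-1,0,0,0,0,0,0]
    - [-1,0,0,0,0,0,0]
    - [-1,0,0,0,0,0,0]
    - [-1,0,0,0,0,0,0]
    - [-1,0,0,0,0,0,0]

```text
time_s: 5.32
position: [618.5, 114.7, 140.8]
eef_rot: [-180.0, 0.0, -131.8]
contact_force: [-0.4, -0.4, 1.1]
width: 0.355
```

Emit:
move_arm:
  targets:
    - [-1,0,0,0,0,0,0]
    - [-1,0,0,0,0,0,0]
    - [-1,0,0,0,0,0,0]
    - [-1,0,0,0,0,0,0]

```text
time_s: 5.65
position: [618.5, 114.7, 140.8]
eef_rot: [-180.0, 0.0, -131.8]
contact_force: [0.1, -0.0, 2.1]
width: 0.353
```

Gripped, at an opening of 0.353 × 85 ≈ 30 mm. Lifting about 100 mm.

Emit:
move_arm:
  targets:
    - [-1,0,0,5,0,0,0]
    - [-1,0,0,10,0,0,0]
    - [-1,0,0,12,0,0,0]
    - [-1,0,0,13,0,0,0]
    - [-1,0,0,15,0,0,0]
    - [-1,0,0,15,0,0,0]
    - [-1,0,0,15,0,0,0]
    - [-1,0,0,10,0,0,0]
    - [-1,0,0,5,0,0,0]
    - [-1,0,0,0,0,0,0]
    - [-1,0,0,0,0,0,0]
    - [-1,0,0,0,0,0,0]

```text
time_s: 6.65
position: [617.6, 114.6, 239.3]
eef_rot: [179.9, -0.1, -131.8]
contact_force: [0.0, 0.3, -5.3]
width: 0.355
```

```bash
cat > gr.py <<'E'
from h import *
st=bot.observe(); w=cams.get_image("wrist"); save(w,"wristg"); t=cams.get_image("top"); save(t,"topg")
print(st["position"],st["eef_rot"],st["contact_force"].round(1),st["moment"].round(2),st["width"])
for nm,p,s in(("wrist",w,st),("top",t,None)):
    Q=cloud(p,s); c=st["position"]; d=np.hypot(Q[...,0]-c[0],Q[...,1]-c[1]); zb=c[2]-141+10
    b=(d>22)&(d<85)&(abs(Q[...,2]-zb-116)<12); B=Q[b]
    if len(B)<30: print(nm,"few",len(B)); continue
    v,_,_,_=[*cv2.fitLine(B[:,:2].astype(np.float32),cv2.DIST_HUBER,0,.01,.01).ravel()][:4],0,0,0
    print(nm,"bar line deg",np.degrees(np.arctan2(v[1],v[0])),"pt",v[2:],len(B))
E
python3 gr.py
```

```text
[617.59618455 114.63830191 239.26458883] [ 1.79897501e+02 -1.17407582e-01 -1.31820752e+02] [ 0.   0.3 -5.3] [-0.03  0.02 -0.01] 0.35472327434746465
wrist bar line deg 25.986565 pt [np.float32(612.1942), np.float32(112.41736)] 1885
top few 0
```

View pics/wristg.png

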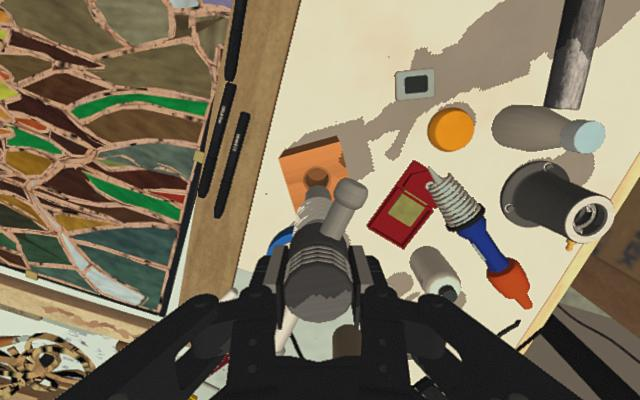

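The screw is held (weight about 5.3 N) and the hole is clear. I'll fit the nose and head axes to get tilt and offset from the tool.

```bash
cat > ax.py <<'E'
from h import *
from scipy.optimize import least_squares
st=bot.observe(); w=cams.get_image("wrist"); Q=cloud(w,st); c=st["position"]; tip=c[2]-130.8+.0
print(st["time_s"],c,st["eef_rot"],"F",st["contact_force"].round(1))
d=np.hypot(Q[...,0]-c[0],Q[...,1]-c[1]); z=Q[...,2]-tip
def fit(z0,z1,r,rmax):
    m=(z>z0)&(z<z1)&(d<rmax); P=Q[m]
    f=lambda x:np.hypot(P[:,0]-x[0],P[:,1]-x[1])-r
    s=least_squares(f,c[:2],loss="soft_l1",f_scale=.5); print((z0,z1),len(P),s.x,"res",np.median(abs(f(s.x))),"ztop",np.percentile(P[:,2]-tip,[2,98]) if len(P) else 0); return s.x
for a in((14,30,11.5,25),(30,49,11.5,25),(14,49,11.5,25)): 
    try: fit(*a)
    except Exception as e: print(a,e)
m=(abs(z-150)<3)&(d<14.5); print("top z",np.median(z[m]),m.sum())
E
python3 ax.py
```

```text
6.75 [617.78262274 114.65318733 239.37423105] [ 1.79914054e+02 -1.02590665e-01 -1.31818007e+02] F [ 0.8  0.8 -4.9]
(14, 30) 142 [618.37214928 115.2311573 ] res 0.11899768502481223 ztop [14.25896553 29.91960394]
(30, 49) 100 [618.3698446  115.30483422] res 0.13689319426300894 ztop [30.1158448  42.01142619]
(14, 49) 242 [618.37393166 115.26132673] res 0.12583786563501498 ztop [14.43767748 41.81325832]
top z 149.59115808282584 3014
```

The nose axis is vertical to within 0.1 mm and sits about 0.6 mm from the measured TCP. Now carrying it to the jack with a -22° turn.

Emit:
move_arm:
  targets:
    - [-1,-8.4,10.35,0,0,0,-0.035]
    - [-1,-18,20,0,0,0,-0.035]
    - [-1,-18,20,0,0,0,-0.035]
    - [-1,-18,20,0,0,0,-0.035]
    - [-1,-18,20,0,0,0,-0.035]
    - [-1,-18,20,0,0,0,-0.035]
    - [-1,-18,20,0,0,0,-0.035]
    - [-1,-18,20,0,0,0,-0.035]
    - [-1,-18,20,0,0,0,-0.035]
    - [-1,-18,20,0,0,0,-0.035]
    - [-1,-14,18,0,0,0,-0.035]
    - [-1,0,0,0,0,0,0]

```text
time_s: 7.8
position: [431.0, 326.0, 240.3]
eef_rot: [179.8, -0.1, -153.7]
contact_force: [0.6, 0.2, -5.1]
width: 0.356
```

Emit:
move_arm:
  targets:
    - [-1,0,0,0,0,0,0]
    - [-1,0,0,0,0,0,0]
    - [-1,0,0,0,0,0,0]
    - [-1,0,0,0,0,0,0]

```text
time_s: 8.13
position: [434.5, 322.4, 240.4]
eef_rot: [-180.0, -0.0, -153.9]
contact_force: [0.4, 0.3, -4.9]
width: 0.354
```

```bash
sed -i 's/^m=(abs(z-150).*$/&\nm=(abs(Q[...,2]-90)<4)\&(np.hypot(Q[...,0]-434,Q[...,1]-324)<40); P=Q[m]; f=lambda x:np.hypot(P[:,0]-x[0],P[:,1]-x[1])\nif len(P)>50:\n    rr=f([434,323.6]); o=P[rr>24]; h=cv2.convexHull(o[:,:2].astype(np.float32))[:,0]; s=least_squares(lambda x:np.hypot(h[:,0]-x[0],h[:,1]-x[1])-26.9,[434,323.6],loss="soft_l1",f_scale=.4); print("jack",s.x,len(P))/' ax.py
python3 ax.py; python3 gr.py; python3 ax.py
```

```text
8.1333 [434.4658596  322.37670614 240.40000947] [-1.79988744e+02 -1.09027614e-02 -1.53944344e+02] F [ 0.4  0.3 -4.9]
(14, 30) 135 [435.50564918 322.39126507] res 0.11269116637189747 ztop [14.30943421 29.212365  ]
(30, 49) 106 [435.47774138 322.52195627] res 0.12585998853146574 ztop [30.19336441 41.91907803]
(14, 49) 241 [435.4980828  322.44083066] res 0.13019539650926504 ztop [14.79947905 41.39224827]
top z 149.60721012789924 3007
jack [434.08075305 323.62525873] 894
[434.46654749 322.41257099 240.43629507] [-1.79994354e+02 -7.11070896e-03 -1.53949739e+02] [-0.5 -0.5 -4.7] [-0.   -0.01  0.02] 0.3540160618486891
wrist bar line deg 3.8649004 pt [np.float32(428.6785), np.float32(321.99872)] 1879
top bar line deg 6.8047867 pt [np.float32(496.80008), np.float32(325.8707)] 145
8.2833 [434.33137818 322.55247203 240.48636122] [-1.79998868e+02 -3.72788018e-03 -1.53939316e+02] F [ 0.  -0.3 -4.9]
(14, 30) 140 [435.39345105 322.57983399] res 0.13885073885476196 ztop [14.46161299 29.63389931]
(30, 49) 100 [435.36771674 322.65723321] res 0.13685913564294783 ztop [30.58242754 42.12922756]
(14, 49) 240 [435.38701326 322.6058829 ] res 0.13572340885143142 ztop [14.85162762 41.64056425]
top z 149.61925820229743 2999
jack [434.09078042 323.57715484] 906
```

View pics/wristg.png

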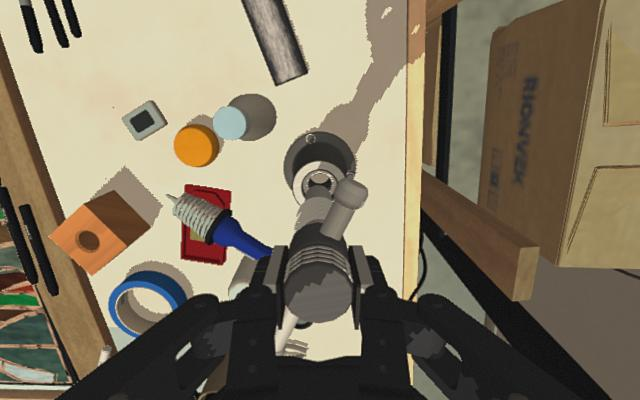

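The nose is at (435.4,322.6) and the mouth at (434.1,323.6); the arm is still settling towards its target. I'll correct, lower a little and re-measure.

Emit:
move_arm:
  targets:
    - [-1,-0.9,0.5,-5,0,0,0]
    - [-1,0,0,-5,0,0,0]
    - [-1,0,0,0,0,0,0]
    - [-1,0,0,0,0,0,0]
    - [-1,0,0,0,0,0,0]
    - [-1,0,0,0,0,0,0]
    - [-1,0,0,0,0,0,0]
    - [-1,0,0,0,0,0,0]

```text
time_s: 9.0
position: [433.0, 323.6, 230.7]
eef_rot: [180.0, 0.0, -153.9]
contact_force: [0.1, -0.1, -5.2]
width: 0.348
```

```bash
python3 ax.py;python3 ax.py
```

```text
9.0 [433.04699045 323.6489048  230.67849896] [ 1.79990673e+02  1.68357007e-02 -1.53878150e+02] F [ 0.1 -0.1 -5.2]
(14, 30) 142 [434.10895006 323.68190659] res 0.16499324288189143 ztop [14.38752496 29.5630855 ]
(30, 49) 104 [434.07150844 323.84482795] res 0.13121941593765207 ztop [30.30853373 42.18122627]
(14, 49) 246 [434.10063546 323.7424531 ] res 0.15224088544845849 ztop [14.53140016 41.56324515]
top z 149.61522271102137 3007
jack [434.00782157 323.58513324] 925
9.05 [433.038166   323.63072819 230.66693843] [ 1.79991462e+02  1.42413085e-02 -1.53879594e+02] F [-0.1 -0.8 -4.9]
(14, 30) 141 [434.09312591 323.72901349] res 0.1464154229406418 ztop [14.5498853  29.68401497]
(30, 49) 99 [434.12976155 323.73751505] res 0.13754694749136043 ztop [30.37631945 42.06463683]
(14, 49) 240 [434.10851347 323.7343861 ] res 0.1383207348174711 ztop [14.86553219 41.74629771]
top z 149.6243703003067 3013
jack [433.97873784 323.63091249] 922
```

Aligned to about 0.15 mm. Descending in stages while watching the force.

Emit:
move_arm:
  targets:
    - [-1,0,0,-5,0,0,0]
    - [-1,0,0,-6,0,0,0]
    - [-1,0,0,-6,0,0,0]
    - [-1,0,0,-6,0,0,0]
    - [-1,0,0,-5,0,0,0]
    - [-1,0,0,-4,0,0,0]
    - [-1,0,0,-4,0,0,0]
    - [-1,0,0,-4,0,0,0]
    - [-1,0,0,-3,0,0,0]
    - [-1,0,0,-2,0,0,0]
    - [-1,0,0,0,0,0,0]

```text
time_s: 10.02
position: [432.8, 323.5, 185.1]
eef_rot: [-180.0, -0.0, -153.9]
contact_force: [0.1, 0.3, -5.1]
width: 0.355
```

Emit:
move_arm:
  targets:
    - [-1,0,0,-3,0,0,0]
    - [-1,0,0,-3,0,0,0]
    - [-1,0,0,-3,0,0,0]
    - [-1,0,0,-2,0,0,0]
    - [-1,0,0,0,0,0,0]

```text
time_s: 10.43
position: [432.9, 323.5, 174.0]
eef_rot: [180.0, -0.0, -153.9]
contact_force: [-0.1, 1.0, -5.3]
width: 0.353
```

Emit:
move_arm:
  targets:
    - [-1,0,0,-2,0,0,0]
    - [-1,0,0,-2,0,0,0]
    - [-1,0,0,-1.5,0,0,0]
    - [-1,0,0,0,0,0,0]
    - [-1,0,0,0,0,0,0]

```text
time_s: 10.85
position: [433.0, 323.6, 168.9]
eef_rot: [180.0, -0.0, -153.9]
contact_force: [0.6, 0.3, -4.7]
width: 0.354
```

Emit:
move_arm:
  targets:
    - [-1,0,0,-1,0,0,0]
    - [-1,0,0,-1,0,0,0]
    - [-1,0,0,0,0,0,0]

```text
time_s: 11.1
position: [432.9, 323.6, 166.9]
eef_rot: [180.0, -0.0, -153.9]
contact_force: [0.8, -0.1, -4.9]
width: 0.35
```

Emit:
move_arm:
  targets:
    - [-1,0,0,-1,0,0,0]
    - [-1,0,0,0,0,0,0]
    - [-1,0,0,0,0,0,0]

```text
time_s: 11.35
position: [433.0, 323.6, 166.0]
eef_rot: [180.0, 0.0, -153.9]
contact_force: [0.2, -0.7, -4.8]
width: 0.355
```

Emit:
move_arm:
  targets:
    - [-1,0,0,-0.6,0,0,0]
    - [-1,0,0,0,0,0,0]
    - [-1,0,0,0,0,0,0]

```text
time_s: 11.6
position: [433.0, 323.6, 165.4]
eef_rot: [180.0, -0.0, -153.9]
contact_force: [1.1, -0.3, -4.9]
width: 0.357
```

Emit:
move_arm:
  targets:
    - [-1,0,0,-0.6,0,0,0]
    - [-1,0,0,0,0,0,0]
    - [-1,0,0,0,0,0,0]

```text
time_s: 11.85
position: [433.0, 323.6, 165.0]
eef_rot: [180.0, 0.0, -153.9]
contact_force: [-0.1, -0.7, -3.8]
width: 0.355
```

Emit:
move_arm:
  targets:
    - [-1,0,0,-0.6,0,0,0]
    - [-1,0,0,0,0,0,0]
    - [-1,0,0,0,0,0,0]

```text
time_s: 12.1
position: [433.1, 323.7, 164.9]
eef_rot: [180.0, 0.1, -153.9]
contact_force: [-2.4, -0.8, 2.2]
width: 0.355
```

```bash
python3 gr.py; python3 ax.py
```

```text
[433.14854825 323.67980374 164.93041495] [ 1.79987734e+02  5.05895972e-02 -1.53877861e+02] [-2.4 -0.8  2.2] [-0.12  0.18  0.01] 0.35516329277547926
wrist bar line deg 3.9190304 pt [np.float32(427.23077), np.float32(323.21973)] 1879
top bar line deg 9.36983 pt [np.float32(497.6101), np.float32(327.412)] 108
12.2 [433.16093546 323.69178012 164.89458549] [ 1.79987382e+02  5.12896687e-02 -1.53879944e+02] F [-2.1 -0.5  4. ]
(14, 30) 0 [433.16093546 323.69178012] res nan ztop 0
(30, 49) 93 [433.2593591  321.06635836] res 0.911955826005812 ztop [43.53405885 47.72072392]
(14, 49) 93 [433.2593591  321.06635836] res 0.911955826005812 ztop [43.53405885 47.72072392]
top z 149.64597391645867 3007
jack [433.99049571 323.58325407] 1393
  return _methods._mean(a, axis=axis, dtype=dtype,
  ret = ret.dtype.type(ret / rcount)
```

The screw rests on the thread: contact at TCP 164.95 puts the tip about 56.1 mm below the mouth (55.9 expected), with the bar about 39° clockwise of the nipple. I'll turn it backward (anticlockwise) about the screw's axis under light pressure.

Emit:
move_arm:
  targets:
    - [-1,0.02,-0.09,0.1,0,0,0.1]
    - [-1,0.02,-0.09,0.1,0,0,0.1]
    - [-1,0.03,-0.08,0.1,0,0,0.1]
    - [-1,0.04,-0.08,0.1,0,0,0.1]
    - [-1,0.05,-0.08,0.1,0,0,0.1]
    - [-1,0,0,0,0,0,0]
    - [-1,0,0,0,0,0,0]

```text
time_s: 12.83
position: [433.7, 323.3, 165.2]
eef_rot: [-180.0, 0.1, -125.4]
contact_force: [0.0, -1.5, 4.5]
width: 0.355
```

Emit:
move_arm:
  targets:
    - [-1,0.05,-0.08,0,0,0,0.1]
    - [-1,0,0,0,0,0,0]
    - [-1,0,0,0,0,0,0]

```text
time_s: 13.08
position: [433.5, 323.3, 165.0]
eef_rot: [-180.0, 0.0, -119.7]
contact_force: [0.4, -0.7, 3.3]
width: 0.352
```

Emit:
move_arm:
  targets:
    - [-1,0.05,-0.07,0,0,0,0.1]
    - [-1,0,0,0,0,0,0]
    - [-1,0,0,0,0,0,0]

```text
time_s: 13.33
position: [433.2, 323.0, 164.0]
eef_rot: [180.0, -0.0, -114.0]
contact_force: [0.2, 0.4, -3.1]
width: 0.357
```

Emit:
move_arm:
  targets:
    - [-1,0.05,-0.07,0,0,0,0.1]
    - [-1,0,0,0,0,0,0]
    - [-1,0,0,0,0,0,0]

```text
time_s: 13.58
position: [433.3, 322.8, 163.9]
eef_rot: [180.0, -0.0, -108.3]
contact_force: [2.4, -0.4, -6.0]
width: 0.361
```

The force fell from +4.5 N to carrying weight (-6 N): the drop is felt about 43–46° of turning in, as expected. I'll lower it to follow the drop.

Emit:
move_arm:
  targets:
    - [-1,0,0,-1,0,0,0]
    - [-1,0,0,-1,0,0,0]
    - [-1,0,0,-1,0,0,0]
    - [-1,0,0,0,0,0,0]

```text
time_s: 13.92
position: [433.3, 322.9, 161.5]
eef_rot: [180.0, -0.0, -108.1]
contact_force: [2.7, -0.7, -5.9]
width: 0.356
```

Emit:
move_arm:
  targets:
    - [-1,0,0,-1,0,0,0]
    - [-1,0,0,-0.8,0,0,0]
    - [-1,0,0,0,0,0,0]
    - [-1,0,0,0,0,0,0]

```text
time_s: 14.25
position: [433.3, 322.9, 159.8]
eef_rot: [180.0, -0.0, -108.1]
contact_force: [2.5, -0.2, -5.5]
width: 0.353
```

Emit:
move_arm:
  targets:
    - [-1,0,0,-0.8,0,0,0]
    - [-1,0,0,0,0,0,0]
    - [-1,0,0,0,0,0,0]

```text
time_s: 14.5
position: [433.3, 323.0, 159.1]
eef_rot: [180.0, 0.0, -108.0]
contact_force: [2.8, -0.4, -5.6]
width: 0.356
```

Emit:
move_arm:
  targets:
    - [-1,0.3,0,-0.6,0,0,0]
    - [-1,0,0,0,0,0,0]
    - [-1,0,0,0,0,0,0]

```text
time_s: 14.75
position: [433.4, 322.9, 158.5]
eef_rot: [180.0, -0.0, -108.0]
contact_force: [2.1, -0.2, -3.8]
width: 0.357
```

Emit:
move_arm:
  targets:
    - [-1,0,0,-0.6,0,0,0]
    - [-1,0,0,0,0,0,0]
    - [-1,0,0,0,0,0,0]

```text
time_s: 15.0
position: [433.5, 323.0, 158.1]
eef_rot: [180.0, 0.0, -108.0]
contact_force: [0.7, -0.6, -2.8]
width: 0.351
```

Seated at TCP 158.1, tip ≈63 mm down: dropped one turn and caught. Now forward (clockwise), circling the TCP about the screw's axis and descending with the pitch.

Emit:
move_arm:
  targets:
    - [-1,-0.065,0.085,-0.15,0,0,-0.12]
    - [-1,-0.065,0.085,-0.15,0,0,-0.12]
    - [-1,-0.065,0.085,-0.15,0,0,-0.12]
    - [-1,-0.065,0.085,-0.15,0,0,-0.12]
    - [-1,-0.065,0.085,-0.15,0,0,-0.12]
    - [-1,-0.065,0.085,-0.15,0,0,-0.12]
    - [-1,0,0,0,0,0,0]
    - [-1,0,0,0,0,0,0]

```text
time_s: 15.67
position: [432.9, 323.5, 157.1]
eef_rot: [180.0, -0.0, -149.1]
contact_force: [0.4, 0.5, -1.8]
width: 0.358
```

```bash
python3 -c "
from h import *
s=bot.observe(); print(s['position'],s['eef_rot'],s['contact_force'].round(1),s['moment'].round(2),s['joint_positions'].round(1))"; python3 gr.py
```

```text
[432.93056493 323.52498882 157.13474004] [ 1.79970191e+02 -2.30322330e-02 -1.49128822e+02] [ 0.4  0.5 -1.8] [ 0.06 -0.02 -0.01] [ 35.5  19.1 101.3   0.   59.7 -85.4]
[432.93056493 323.52498882 157.13474004] [ 1.79970191e+02 -2.30322330e-02 -1.49128822e+02] [ 0.4  0.5 -1.8] [ 0.06 -0.02 -0.01] 0.35781716264268526
wrist bar line deg 8.674614 pt [np.float32(427.2851), np.float32(322.73276)] 1876
top bar line deg 20.66664 pt [np.float32(499.58414), np.float32(332.77234)] 84
```

Forces are low and the bar follows without slip. Continuing.

Emit:
move_arm:
  targets:
    - [-1,0.007,0.108,-0.15,0,0,-0.12]
    - [-1,0.007,0.108,-0.15,0,0,-0.12]
    - [-1,0.007,0.108,-0.15,0,0,-0.12]
    - [-1,0.007,0.108,-0.15,0,0,-0.12]
    - [-1,0.007,0.108,-0.15,0,0,-0.12]
    - [-1,0.007,0.108,-0.15,0,0,-0.12]
    - [-1,0.078,0.077,-0.15,0,0,-0.12]
    - [-1,0.078,0.077,-0.15,0,0,-0.12]
    - [-1,0.078,0.077,-0.15,0,0,-0.12]
    - [-1,0.078,0.077,-0.15,0,0,-0.12]
    - [-1,0.078,0.077,-0.15,0,0,-0.12]
    - [-1,0.078,0.077,-0.15,0,0,-0.12]

```text
time_s: 16.77
position: [433.9, 325.0, 155.3]
eef_rot: [179.9, -0.0, 128.0]
contact_force: [0.3, 0.4, -3.1]
width: 0.357
```

Emit:
move_arm:
  targets:
    - [-1,0.107,0.007,-0.15,0,0,-0.12]
    - [-1,0.107,0.007,-0.15,0,0,-0.12]
    - [-1,0.107,0.007,-0.15,0,0,-0.12]
    - [-1,0.107,0.007,-0.15,0,0,-0.12]
    - [-1,0.107,0.007,-0.15,0,0,-0.12]
    - [-1,0.107,0.007,-0.15,0,0,-0.12]
    - [-1,0,0,0,0,0,0]
    - [-1,0,0,0,0,0,0]

```text
time_s: 17.43
position: [434.5, 324.9, 154.4]
eef_rot: [180.0, -0.0, 87.2]
contact_force: [0.4, 0.7, -2.6]
width: 0.355
```

Emit:
move_arm:
  targets:
    - [-1,0.085,-0.065,-0.15,0,0,-0.12]
    - [-1,0.085,-0.065,-0.15,0,0,-0.12]
    - [-1,0.085,-0.065,-0.15,0,0,-0.12]
    - [-1,0.085,-0.065,-0.15,0,0,-0.12]
    - [-1,0.085,-0.065,-0.15,0,0,-0.12]
    - [-1,0.085,-0.065,-0.15,0,0,-0.12]
    - [-1,0.022,-0.107,-0.15,0,0,-0.12]
    - [-1,0.022,-0.107,-0.15,0,0,-0.12]
    - [-1,0.022,-0.107,-0.15,0,0,-0.12]
    - [-1,0.022,-0.107,-0.15,0,0,-0.12]
    - [-1,0,0,0,0,0,0]
    - [-1,0,0,0,0,0,0]

```text
time_s: 18.43
position: [435.2, 324.1, 153.0]
eef_rot: [-180.0, -0.1, 18.5]
contact_force: [0.5, 1.8, -2.0]
width: 0.356
```

```bash
python3 -c "
from h import *
s=bot.observe(); print(s['position'],s['eef_rot'],s['contact_force'].round(1),s['moment'].round(2),s['joint_positions'].round(1))"; python3 gr.py; python3 ax.py 2>/dev/null|grep top
```

```text
[435.2398132  324.11027595 152.99109062] [-1.79975264e+02 -5.17627058e-02  1.84812956e+01] [ 0.5  1.8 -2. ] [ 0.3  -0.35 -0.04] [ 35.5  19.4 101.4   0.   59.2 107. ]
[435.2398132  324.11027595 152.99109062] [-1.79975264e+02 -5.17627058e-02  1.84812956e+01] [ 0.5  1.8 -2. ] [ 0.3  -0.35 -0.04] 0.35625210006732977
wrist bar line deg -3.630164 pt [np.float32(438.9431), np.float32(322.99164)] 1808
top few 22
(14, 30) 0 [435.19851605 324.05544068] res nan ztop 0
(30, 49) 0 [435.19851605 324.05544068] res nan ztop 0
(14, 49) 0 [435.19851605 324.05544068] res nan ztop 0
top z 149.52802633724352 2957
```

Turned 226° past the drop; tip ≈68.2 mm down, matching the pitch. The last joint needs a regrip for the remaining 134°. I'll half-open, centre on the axis and check that the screw stays put.

Emit:
move_arm:
  targets:
    - [0,0,0,0,0,0,0]
    - [0.1,0,0,0,0,0,0]
    - [0.1,-0.6,-0.2,1,0,0,0]
    - [0.1,-0.5,-0.2,0.5,0,0,0]

```text
time_s: 18.92
position: [433.6, 323.2, 154.6]
eef_rot: [180.0, 0.0, 18.2]
contact_force: [0.6, 0.1, 0.1]
width: 0.546
```

```bash
python3 gr.py; python3 ax.py 2>/dev/null|grep top
```

```text
[433.61864705 323.214585   154.55361027] [1.79984816e+02 2.45124058e-02 1.82216771e+01] [0.6 0.1 0.1] [ 0.03  0.03 -0.01] 0.5462554243991805
wrist bar line deg -6.705353 pt [np.float32(427.4312), np.float32(325.59836)] 2584
top few 20
(14, 30) 0 [433.71626428 323.27128705] res nan ztop 0
(30, 49) 0 [433.71626428 323.27128705] res nan ztop 0
(14, 49) 0 [433.71626428 323.27128705] res nan ztop 0
top z 147.8078603591963 2661
```

The screw is staying put (top at the same height). Rotating the open gripper back anticlockwise by about 135°.

Emit:
move_arm:
  targets:
    - [0.1,0.3,0.3,0,0,0,0.118]
    - [0.1,0,0,0,0,0,0.118]
    - [0.1,0,0,0,0,0,0.118]
    - [0.1,0,0,0,0,0,0.118]
    - [0.1,0,0,0,0,0,0.118]
    - [0.1,0,0,0,0,0,0.118]
    - [0.1,0,0,0,0,0,0.118]
    - [0.1,0,0,0,0,0,0.118]
    - [0.1,0,0,0,0,0,0.118]
    - [0.1,0,0,0,0,0,0.118]

```text
time_s: 19.9
position: [434.1, 323.6, 154.4]
eef_rot: [-180.0, 0.0, 86.1]
contact_force: [-0.8, -0.1, 0.5]
width: 0.55
```

Emit:
move_arm:
  targets:
    - [0.1,0,0,0,0,0,0.118]
    - [0.1,0,0,0,0,0,0.118]
    - [0.1,0,0,0,0,0,0.118]
    - [0.1,0,0,0,0,0,0.118]
    - [0.1,0,0,0,0,0,0.118]
    - [0.1,0,0,0,0,0,0.118]
    - [0.1,0,0,0,0,0,0.118]
    - [0.1,0,0,0,0,0,0.118]
    - [0.1,0,0,0,0,0,0.118]
    - [0.1,0,0,0,0,0,0.118]
    - [0.1,0,0,0,0,0,0]
    - [0.1,0,0,0,0,0,0]

```text
time_s: 20.9
position: [434.1, 323.7, 154.4]
eef_rot: [180.0, -0.0, 153.2]
contact_force: [-0.1, 0.4, 0.1]
width: 0.552
```

```bash
python3 gr.py; python3 ax.py 2>/dev/null|grep top
```

```text
[434.1445412  323.66803405 154.35548927] [ 1.79997401e+02 -1.38171814e-03  1.53243019e+02] [-0.1  0.4  0.1] [ 0.   -0.   -0.03] 0.5521746430759495
wrist bar line deg -6.513387 pt [np.float32(393.94183), np.float32(329.5544)] 3361
top few 22
(14, 30) 0 [434.14167461 323.676042  ] res nan ztop 0
(30, 49) 0 [434.14167461 323.676042  ] res nan ztop 0
(14, 49) 0 [434.14167461 323.676042  ] res nan ztop 0
top z 148.09469137145575 2772
```

View pics/wristg.png

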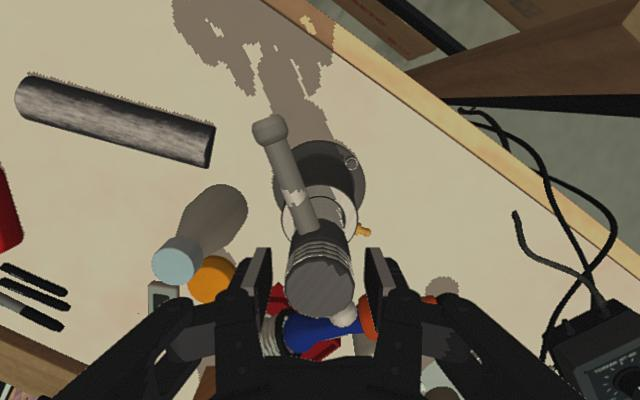

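The screw stands still, with the long end at yaw ≈173.5° and the head centred between the fingers at (320,285). Regrip.

Emit:
move_arm:
  targets:
    - [0.1,0,0,-1,0,0,0]
    - [0.1,0,0,-0.5,0,0,0]
    - [0.1,0,0,0,0,0,0]
    - [-1,0,0,0,0,0,0]
    - [-1,0,0,0,0,0,0]
    - [-1,0,0,0,0,0,0]
    - [-1,0,0,0,0,0,0]
    - [-1,0,0,0,0,0,0]
    - [-1,0,0,0,0,0,0]

```text
time_s: 21.8
position: [434.3, 323.9, 153.1]
eef_rot: [180.0, 0.0, 153.4]
contact_force: [0.1, 1.1, 1.4]
width: 0.356
```

Emit:
move_arm:
  targets:
    - [-1,0,0,-0.15,0,0,-0.12]
    - [-1,0,0,-0.15,0,0,-0.12]
    - [-1,0,0,-0.15,0,0,-0.12]
    - [-1,0,0,-0.15,0,0,-0.12]
    - [-1,0,0,-0.15,0,0,-0.12]
    - [-1,0,0,-0.15,0,0,-0.12]
    - [-1,0,0,0,0,0,0]
    - [-1,0,0,0,0,0,0]

```text
time_s: 22.47
position: [434.5, 323.9, 152.2]
eef_rot: [179.9, -0.0, 112.3]
contact_force: [-0.2, 1.9, 2.5]
width: 0.357
```

Forces are small. The rest of the turn is 13 rows ≈ 1.56 rad.

Emit:
move_arm:
  targets:
    - [-1,0,0,-0.15,0,0,-0.12]
    - [-1,0,0,-0.15,0,0,-0.12]
    - [-1,0,0,-0.15,0,0,-0.12]
    - [-1,0,0,-0.15,0,0,-0.12]
    - [-1,0,0,-0.15,0,0,-0.12]
    - [-1,0,0,-0.15,0,0,-0.12]
    - [-1,0,0,-0.15,0,0,-0.12]
    - [-1,0,0,-0.15,0,0,-0.12]
    - [-1,0,0,0,0,0,0]
    - [-1,0,0,0,0,0,0]

```text
time_s: 23.3
position: [434.4, 324.0, 151.0]
eef_rot: [180.0, -0.1, 57.4]
contact_force: [0.7, 1.0, 2.5]
width: 0.354
```

Emit:
move_arm:
  targets:
    - [-1,0,0,-0.15,0,0,-0.12]
    - [-1,0,0,-0.15,0,0,-0.12]
    - [-1,0,0,-0.15,0,0,-0.12]
    - [-1,0,0,-0.15,0,0,-0.12]
    - [-1,0,0,-0.15,0,0,-0.12]
    - [-1,0,0,0,0,0,0]
    - [-1,0,0,0,0,0,0]
    - [-1,0,0,0,0,0,0]
    - [-1,0,0,0,0,0,0]

```text
time_s: 24.05
position: [434.4, 324.0, 150.2]
eef_rot: [-180.0, -0.1, 22.9]
contact_force: [1.2, 2.0, 3.2]
width: 0.353
```

```bash
python3 -c "
from h import *
s=bot.observe(); print(s['dq'].round(2),s['joint_positions'].round(1))"; python3 gr.py; python3 ax.py 2>/dev/null|grep top
python3 - <<'E'
from h import *
p=cams.get_image("top"); W=cloud(p)
for n in ["loupe","rosin_jar","solder_spool"]:
    for s in silhouettes(p,n)[:1]: print(n,round(s["p"],2),s["rect"],np.nanmedian(W[s["region"]],0).round())
E
```

```text
[ 0.04  0.04  0.1  -0.14  0.07  0.87] [ 35.5  19.5 101.7   0.   58.7 102.6]
[434.43374074 324.04783815 150.23366597] [-1.79975101e+02 -5.75025697e-02  2.29240167e+01] [1.2 2.  3.2] [ 0.53 -0.16  0.01] 0.3529256859012221
wrist bar line deg 42.39751 pt [np.float32(464.90408), np.float32(350.9091)] 3224
top bar line deg 61.605972 pt [np.float32(485.7924), np.float32(371.26074)] 68
(14, 30) 0 [434.40494737 324.03286771] res nan ztop 0
(30, 49) 0 [434.40494737 324.03286771] res nan ztop 0
(14, 49) 0 [434.40494737 324.03286771] res nan ztop 0
top z 149.2770015860824 3042
loupe 0.84 [231.3, 159.2, 19.9, 19.0] [624. 390.  31.]
rosin_jar 0.69 [321.2, 228.0, 27.3, 26.8] [473. 185.  24.]
solder_spool 0.67 [265.0, 136.5, 17.8, 20.3] [669. 314.  45.]
```

View pics/wristg.png

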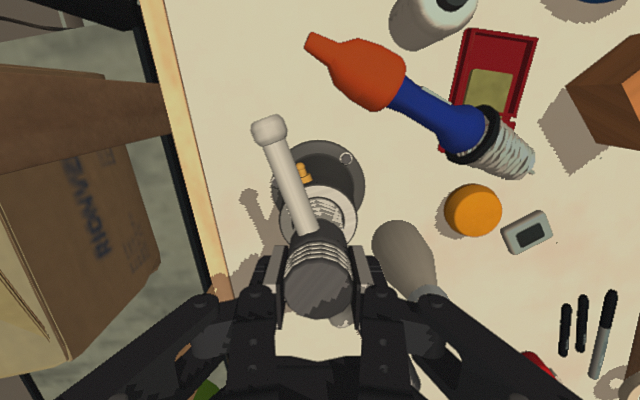

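The bar is back over the nipple (bar at 42.4°, nipple at 42.4°), so exactly one turn from the drop. Head top at z≈168.7 puts the tip ≈71.3 mm down. Bystanders unmoved. I'll let it settle, then hand in.

Emit:
move_arm:
  targets:
    - [-1,0,0,0,0,0,0]
    - [-1,0,0,0,0,0,0]
    - [-1,0,0,0,0,0,0]
    - [-1,0,0,0,0,0,0]
    - [-1,0,0,0,0,0,0]
    - [-1,0,0,0,0,0,0]

```text
time_s: 24.9
position: [434.4, 323.9, 150.2]
eef_rot: [-180.0, -0.0, 22.8]
contact_force: [1.5, 4.0, 4.9]
width: 0.355
```

```bash
python3 -c "
from h import *
s=bot.observe(); print(s['dq'].round(2),s['position'],s['contact_force'].round(1),s['width']); print(workorder.close_job())"
```

```text
[ 0.07  0.05 -0.02  0.1  -0.01  0.04] [434.36497949 323.94863244 150.22430678] [1.5 4.  4.9] 0.3550059002775483
the job is handed in; nothing more can be done
None
```

The screw is started in the jack, one full turn forward from the drop and still gripped. I handed the job in at about 25 s; no verdict was reported.

- **Setting in:** I set the screw upright in the mouth with the bar's long end about 39° clockwise of the nipple. It rested on the jack's thread with the tip about 56 mm below the mouth.
- **Turning back:** I turned it anticlockwise until the support force vanished, close to the nipple, then lowered it. It seated about 63 mm down, caught.
- **Turning forward:** I turned it clockwise one full turn. This needed one regrip partway, during which the screw stayed put.

**Last checks:**
- The bar measured 42.4°, the same as the nipple.
- The head's top put the tip about 71.3 mm down.
- The arm was at rest and the grip was closed on the head, with an outside force on the tool of about 6.5 N.
- The top camera found the loupe and solder spool unmoved. The rosin puck was not found in the first top view; the closing one puts it at about (473, 185), against about (465, 171) from the first side view. I put that gap down to the cameras seeing different faces, since nothing came near it.

**What disagreed:** The text says the nipple faces the robot and the bar starts at yaw 2.2 to 3.5 rad. The cameras showed both about 180° from that, with the nipple at 42° and the bar at 24°. I followed the cameras, and the felt drop and the depths agreed with them.

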